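# Set the showcase door wider on its stay

## Robot

A 6-joint arm with a two-finger parallel gripper is mounted at the origin on the work surface. World frame = base frame: x ahead of the robot, y to its left, z up, the work surface at z = 0. Lengths are in m, angles in rad, forces in N, time in s.
With the tool pointing down it reaches from about 0.275 to 0.825 m from the base axis. Payload 4.9 kg.
Tool frame: the origin (TCP) lies at the very end of the fingers, on their centre line; the grasp point (between the pads) lies 19 mm behind it; z points along the fingers, y is the line along which they close (so a half turn about z gives the same grasp; the last joint's range is limited). The gripper opens to 85 mm and grips with 20 to 120 N. Pads are 22 mm wide; open, the fingers measure 114 mm over their backs; the gripper's body (76 mm by 85 mm) begins 54 mm behind the grasp point. The pads swing forward as they close: fully open they stand 13 mm farther back than shut.
Start: joints at [1.041, 0.326, -0.193, 1.052, 0, 1.437], TCP at [0.212, 0.507, 0.21] pointing down, gripper open.
Joint ranges: [-2.65, 2.65], [-0.97, 1.79], [-1.3, 1.35], [-1.93, 2.1], [-1.47, 1.37], [-3.14, 3.14]. Speed limits (rad/s): [2.57, 2.57, 3.14, 3.14, 3.14, 3.14].

## Interface

Orientations are given as a unit quaternion [x, y, z, w].
In Python, from station import bot gives the robot as it stands.
- The arm moves only by the tool drive_tool, never from a script. Its argument "motion" is a list of rows, each an object with "slide": the shift along the tool's x, y, z in m, a list of three; "yaw": the turn about the tool's z in rad; "grip": the gripper command: -1 is fully open, 1 is shut, values between are in proportion. In form: [{"slide": [tx, ty, tz], "yaw": yaw, "grip": grip}, ...]. A call has 1 to 12 rows; each row shifts and turns the commanded pose from where the row before left it, along the tool's axes as they then stand; what a row does not reach is not made up. A row lasts 1/12 s, in which the tool goes at most 41.7 mm and 7.16 degrees, less where a joint would pass 70% of its speed; a pose out of reach is approached as far as the arm can. A call is refused whole if a number of a shift passes 0.0417 or a number of a turn 0.125, either way. A call with a gripper value outside its range is refused whole. The fingers move at their own pace and stop on an object; "squeeze" is the grip in N (left out, the last holds). Time passes only in rows, so rows that do not move let the fingers close. It gives the time, the measured TCP pose, the force, the opening and the grip force at its end, in the units of the state.
- bot.state(): the state, without advancing time (a new reading comes with each control period).
- bot.get_image(name): name is "scene" or "top" or "wrist"; returns (picture, depth): 400x640x3 uint8, blue, green, red; 400x640 float32, m along the optical axis (not along the pixel's ray), 0 where there is no reading.
- bot.get_calibration(name): a dict with "K" (3x3 intrinsics, pixels), "k1" (the pictures are not rectified: a ray, as slopes to the right and down, at radius r is drawn at 1 + k1 r^2 times it, then the intrinsics apply), "pose" (4x4, takes a point from camera to world coordinates); the wrist camera has in their place "T_tool_cam" (4x4, takes a point from camera to tool coordinates, whose origin is the TCP and whose axes are the flange's). Camera axes: x right, y up, looking along -z (the intrinsics and any distortion apply to the point x, -y, -z); pixel columns grow to the right and rows downward; lengths in m; the calibration is good to about 2 mm. A picture is of the moment at which its call begins: read the wrist's pose just before it. get_calibration takes no time and is no camera call.
- bot.close_job(): hands the job in; it is judged then, once.
The state is a dict: "time_s": time; "joints": joint angles; "dq": joint speeds; "joint_torque": joint torques, N m; "tool_pos": TCP position; "tool_rot": TCP orientation; "ft_force": force on the tool from outside, world axes, zero at the start; "moment": the same for the moment, N m; "finger_gap": finger opening in m; "grasp_force": force on a finger pad.
Only numpy, scipy, OpenCV 4.12 (cv2) and the standard library are available. Lean on these libraries where they do the work, as an engineer would, in place of code of your own. Each camera call takes 0.05 s, during which the arm holds its last target. There are 200 camera calls.

## Task

The little showcase's glazed door is held just ajar by the flat stay on its roof, whose long slot sits over the pin. Lift the stay off the pin by its knob, push the door wider with it, and drop the last round hole, the one next to the knob, over the pin so that the bar lies fully home on the pin's collar. Feel for the pin gently rather than forcing the bar down on it, then let go, and leave the thimbles and the canister where they stand.

Things in the scene. Friction and masses are not known exactly. Their poses are not given: they have to be found in the camera images.
- case: Fixed wooden showcase 180 mm deep (its x), 260 mm wide (its y), 120 mm high; origin at the centre of its underside, z up. A glazed door, hinged on an upright axis near the +y end, closes its +x face. The stay lies 12 mm above its roof, about along case x. The porcelain thimble stands on the roof's -y half.
- door (a joint): Angle of the glazed door (rad) from its position at the start, where it stands ajar by about 0.29 rad; grows as it opens outward (up to 1.5). Hinge slightly stiff (about 0.06 N m); it stays where it is left.
- pin_plate (a point): Centre of the pin plate on the roof, at collar-top height (132 mm above the case's underside; the home level of the bar's underside). The steel pin (8 mm thick, top 2 mm bevelled, 12 mm above its 20 mm wide collar) is clamped up to 10 mm either way from here along case x, 0 mm off in case y; where is not measured, differs each time. It does not move. Axes as the case.
- stay: Flat steel bar 5 thick, 24 wide, 268 mm long, 0.11-0.23 kg. Origin on its underside at the swivel on the door's top edge (a ball joint, cannot come off); x runs from swivel to knob, z up. On its centre line: slot 31 x 11 mm centred at 140 mm (over the pin at the start), round 11 mm hole at 175 mm, last round 11 mm hole at 205 mm. Under the knob the bar is 14 mm wide.
- slot (a point): Centre of the long slot, on the underside of the bar. Axes as the stay.
- last_hole (a point): Centre of the last round hole (11 mm), the one next to the knob, on the underside of the bar. Axes as the stay.
- knob (a point): Middle of the stay's upright brass knob, a cylinder 18 mm across and 35 mm tall standing on the bar's upper face, 245 mm from the swivel and 40 mm beyond the last hole; the point lies 24 mm above the bar's underside and 16 mm below the knob's top. Axes as the stay.
- porcelain_thimble: Chipped white porcelain thimble, 20 mm across, 25 mm tall, standing on the case roof; origin at the centre of its underside. Leave alone.
- brass_thimble: Brass thimble, 20 mm across, 25 mm tall, standing on the cart top; origin at the centre of its underside. Leave alone.
- canister: Dark green tin screw-top canister, 76 mm across, 107 mm tall, on the cart top; origin at the centre of its underside. Leave alone.
- vise: Fixed grey bench vise gripping a wooden thimble block, about 140 mm by 80 mm, 120 mm tall; origin at the centre of its underside; its screw and bar stick out 90 mm to its -x.

How it is judged:
By the outcome, as a careful person would: the job done as asked, in the order asked, and still so for the second after the job is handed in, with the robot touching nothing.
It also fails if it takes over 67 s, if anything falls off the work surface, if the arm or the gripper's body presses on something with over 40 N, if the wrist force passes 120 N, or if a joint passes its speed limit or range.

## Working session

There is one attempt and no reset: what is moved stays moved. The work goes in short steps, Python scripts to look and compute and a tool call to move; the robot and the scene stay as the last step left them, time stands still between calls to the robot, and variables do not carry over. Pictures are saved under pics/ and viewed, at most 10 in all, crops included, and the job is handed in when it is done.

Besides the shell and the picture viewer there is one more tool, called after "Request:" as name(argument=value, ...), one argument or row to a line, values as JSON. drive_tool: Moves the arm, as the interface text tells. Its arguments: {"type":"object","properties":{"motion":{"type":"array","items":{"type":"object","properties":{"slide":{"type":"array","items":{"type":"number"}},"yaw":{"type":"number"},"grip":{"type":"number"}}}},"squeeze":{"type":"number"}},"required":["motion"]}

```bash
mkdir -p pics; cat > h.py <<'E'
import numpy as np, cv2
from station import bot
from scipy.spatial.transform import Rotation as R
def shot(name,fn=None):
    s=bot.state(); im,d=bot.get_image(name); c=bot.get_calibration(name)
    if 'pose' in c: T=np.array(c['pose'])
    else:
        W=np.eye(4);W[:3,:3]=R.from_quat(s['tool_rot']).as_matrix();W[:3,3]=s['tool_pos'];T=W@np.array(c['T_tool_cam'])
    if fn: cv2.imwrite('pics/'+fn+'.png',im)
    np.savez('last_'+name,im=im,d=d,K=c['K'],k1=c['k1'],T=T)
    return im,d,np.array(c['K']),c['k1'],T
def load(name):
    z=np.load('last_'+name+'.npz');return z['im'],z['d'],z['K'],float(z['k1']),z['T']
def ray(u,v,K,k1):
    p=cv2.undistortPoints(np.array([[[u,v]]],float),K,np.array([k1,0,0,0.])).ravel()
    return np.array([p[0],-p[1],-1])
def px(u,v,cam,z=None):
    im,d,K,k1,T=cam; r=ray(u,v,K,k1)
    if z is None:
        w=d[int(v)-1:int(v)+2,int(u)-1:int(u)+2]; w=w[w>0]; 
        return T[:3,:3]@(r*np.median(w))+T[:3,3]
    q=T[:3,:3]@r; return T[:3,3]+q*(z-T[2,3])/q[2]
def proj(P,cam):
    im,d,K,k1,T=cam; p=T[:3,:3].T@(np.array(P)-T[:3,3]); a=np.array([p[0],-p[1]])/-p[2]; a=a*(1+k1*(a@a)); return K[0,0]*a[0]+K[0,2],K[1,1]*a[1]+K[1,2]
E
python3 - <<'E'
from h import *
for n in ('scene','top','wrist'):
    c=shot(n,n+'0'); print(n,np.round(c[4],3).tolist(),c[2][0,0])
s=bot.state();print(s)
E
```

```text
scene [[0.547, -0.574, 0.609, 1.201], [0.837, 0.391, -0.382, -0.379], [-0.019, 0.719, 0.695, 0.806], [0.0, 0.0, 0.0, 1.0]] 388.45964896228946
top [[-0.004, 0.999, -0.044, 0.519], [-1.0, -0.004, 0.006, 0.004], [0.006, 0.044, 0.999, 1.386], [0.0, 0.0, 0.0, 1.0]] 466.7695489361673
wrist [[0.384, -0.882, -0.273, 0.14], [0.923, 0.366, 0.118, 0.536], [-0.004, -0.298, 0.955, 0.373], [0.0, 0.0, 0.0, 1.0]] 339.55359570076314
{'time_s': 0.15, 'joints': array([ 1.04083085e+00,  3.26792836e-01, -1.93369979e-01,  1.05198791e+00,
        7.47150940e-06,  1.43660331e+00]), 'dq': array([-2.01588881e-04, -2.46994035e-03,  3.32255685e-03, -5.90789586e-05,
        1.13173908e-04, -1.22429581e-03]), 'joint_torque': array([ 1.65364712e-03, -4.43703568e+01,  2.62664598e+01,  1.04252924e-02,
       -7.47576269e-05,  1.92286166e-06]), 'tool_pos': array([0.21177793, 0.50707778, 0.20966527]), 'tool_rot': array([ 1.96597212e-01,  9.80484104e-01, -6.38981812e-04, -2.24304345e-04]), 'ft_force': array([-0.77412126, -1.1437316 , -0.02872783]), 'moment': array([ 0.03213791, -0.01648742, -0.02147496]), 'grasp_force': 0.0, 'finger_gap': 0.08536064238196894}
```

View pics/top0.png

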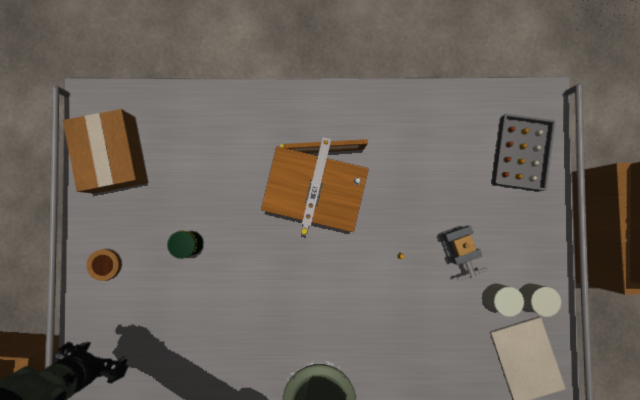

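View pics/scene0.png

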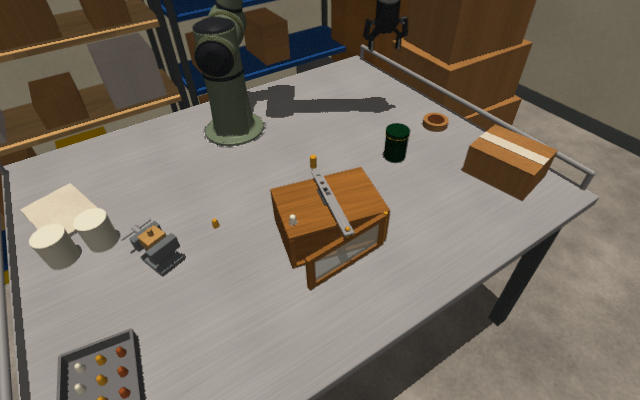

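The top view shows the case around (315,190), the knob at (304,232), the swivel at (325,141), the door hinge at (282,147), the porcelain thimble at (357,180), the brass thimble at (401,256) and the canister at (183,244). I'll enlarge the case area.

```bash
python3 - <<'E'
from h import *
c=load('top')
cv2.imwrite('pics/topc.png',cv2.resize(c[0][130:245,255:375],None,fx=5,fy=5,interpolation=cv2.INTER_CUBIC))
for n,u,v in [('knob',304,232),('swiv',325,141),('roof',290,180),('roof2',340,210),('pth',357,180),('bth',401,256),('can',183,244)]:
    print(n,px(u,v,c).round(4))
E
```

```text
knob [0.4917 0.0376 0.1708]
swiv [ 0.7342 -0.0185  0.1431]
roof [0.632  0.0769 0.1173]
roof2 [ 0.5497 -0.0588  0.1191]
pth [ 0.6291 -0.1034  0.1439]
bth [ 0.4179 -0.2397  0.0242]
can [0.4593 0.368  0.1064]
```

View pics/topc.png

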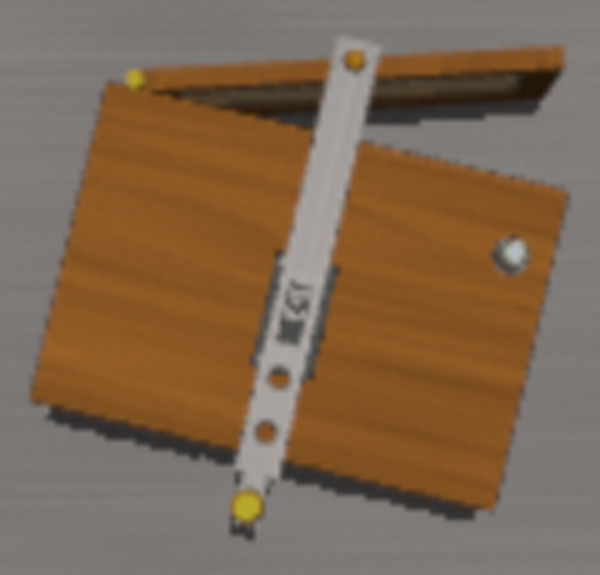

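```bash
python3 - <<'E'
from h import *
c=load('top')
f=lambda x,y,z: px((x+.5)/5-.5+255,(y+.5)/5-.5+130,c,z)[:2]
P={n:f(*a) for n,a in dict(knob=(247,506,.172),last=(265,431,.137),h175=(280,377,.137),swiv=(355,60,.14),hinge=(135,78,.12),c1=(107,83,.12),c2=(568,193,.12),c3=(495,510,.12),c4=(32,402,.12),thim=(512,252,.145)).items()}
for k,v in P.items(): print(k,v.round(4))
ctr=np.mean([P[k] for k in('c1','c2','c3','c4')],0)
ex=(P['c1']+P['c2']-P['c3']-P['c4']);print('ctr',ctr,'yaw',np.arctan2(ex[1],ex[0]), 'dims',np.linalg.norm(ex)/2)
b=P['swiv']-P['knob'];print('bar yaw',np.arctan2(b[1],b[0]),np.linalg.norm(b))
print('last-knob',P['last']-P['knob'],'r',np.linalg.norm(P['swiv']-P['hinge']))
print(np.array(bot.get_calibration('wrist')['T_tool_cam']).round(3).tolist())
print(R.from_quat(bot.state()['tool_rot']).as_matrix().round(3))
E
```

```text
knob [0.4948 0.0376]
last [0.5341 0.0288]
h175 [0.563  0.0207]
swiv [ 0.7331 -0.0201]
hinge [0.727  0.0995]
c1 [0.7243 0.1147]
c2 [ 0.6633 -0.1362]
c3 [ 0.4911 -0.0952]
c4 [0.5505 0.1553]
thim [ 0.629  -0.1033]
ctr [0.60729436 0.00965151] yaw -0.2315778017732974 dims 0.17769592282040633
bar yaw -0.23760775850556726 0.24515520001452246
last-knob [ 0.03928492 -0.0087496 ] r 0.11975591467685606
[[0.001, 0.955, 0.298, 0.078], [1.0, -0.002, 0.002, -0.001], [0.002, 0.298, -0.955, -0.163], [0.0, 0.0, 0.0, 1.0]]
[[-0.923  0.386 -0.001]
 [ 0.386  0.923 -0.001]
 [ 0.    -0.001 -1.   ]]
```

Request:
drive_tool(
  motion=[
    {"slide": [-0.0316,-0.0231,-0.0021],"yaw": 0,"grip": -1},
    {"slide": [-0.0316,-0.0231,-0.0021],"yaw": 0,"grip": -1},
    {"slide": [-0.0316,-0.0231,-0.0021],"yaw": 0,"grip": -1},
    {"slide": [-0.0316,-0.0231,-0.0021],"yaw": 0,"grip": -1},
    {"slide": [-0.0316,-0.0231,-0.0021],"yaw": 0,"grip": -1},
    {"slide": [-0.0316,-0.0231,-0.0021],"yaw": 0,"grip": -1},
    {"slide": [-0.0316,-0.0231,-0.0021],"yaw": 0,"grip": -1},
    {"slide": [-0.0316,-0.0231,-0.0021],"yaw": 0,"grip": -1},
    {"slide": [-0.0316,-0.0231,-0.0021],"yaw": 0,"grip": -1},
    {"slide": [-0.0316,-0.0231,-0.0021],"yaw": 0,"grip": -1},
    {"slide": [-0.0316,-0.0231,-0.0021],"yaw": 0,"grip": -1},
    {"slide": [-0.0316,-0.0231,-0.0021],"yaw": 0,"grip": -1},
  ],
)

```text
time_s: 1.15
tool_pos: [0.4555, 0.1037, 0.2355]
tool_rot: [0.197, 0.98, 0.0, -0.0]
ft_force: [1.4, 0.6, 0.8]
finger_gap: 0.0854
grasp_force: 0.0
```

Request:
drive_tool(
  motion=[
    {"slide": [-0.0316,-0.0231,-0.0021],"yaw": 0,"grip": -0.3},
    {"slide": [-0.0316,-0.0231,-0.0021],"yaw": 0,"grip": -0.3},
    {"slide": [0,0,0],"yaw": -0.079,"grip": -0.3},
    {"slide": [0,0,0],"yaw": -0.079,"grip": -0.3},
    {"slide": [0,0,0],"yaw": 0,"grip": -0.3},
    {"slide": [0,0,0],"yaw": 0,"grip": -0.3},
  ],
)

```text
time_s: 1.65
tool_pos: [0.4953, 0.0384, 0.2394]
tool_rot: [0.12, 0.993, -0.0, -0.0]
ft_force: [-0.4, 0.6, -0.0]
finger_gap: 0.0556
grasp_force: 0.0
```

```bash
python3 - <<'E'
from h import *
shot('wrist','w1');s=bot.state();print(s['time_s'],s['tool_pos'],s['finger_gap'],s['joints'].round(3));print(R.from_quat(s['tool_rot']).as_matrix().round(4))
E
```

```text
1.7 [0.49521998 0.0387449  0.23946676] 0.05541297849438957 [-0.071  0.209 -0.275  1.087  0.     0.169]
[[-9.715e-01  2.370e-01 -6.000e-04]
 [ 2.370e-01  9.715e-01  1.000e-04]
 [ 6.000e-04 -1.000e-04 -1.000e+00]]
```

View pics/w1.png

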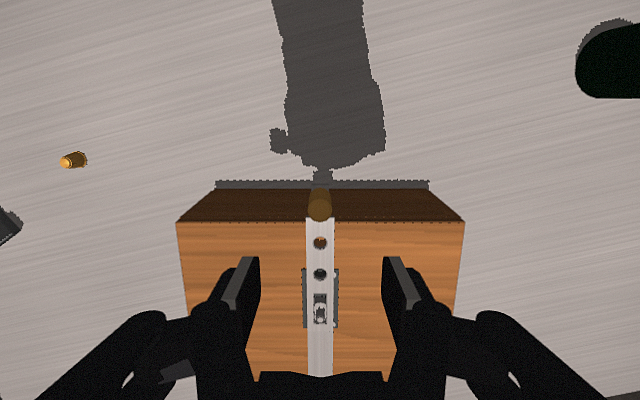

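The wrist view shows the knob top at (320,192), the last hole at (320,242), the 175 mm hole at (320,274), and the slot at about (320,308) with the pin inside it. I'll enlarge the slot to place the pin.

```bash
python3 - <<'E'
from h import *
c=load('wrist')
cv2.imwrite('pics/w1c.png',cv2.resize(c[0][180:335,280:360],None,fx=3.8,fy=3.8,interpolation=cv2.INTER_CUBIC) if 0 else cv2.resize(c[0][260:335,270:370],None,fx=8,fy=8,interpolation=cv2.INTER_CUBIC))
d=c[1]
for v in range(288,332,2): print(v,(px(320,v,c)).round(4) if d[v,320]>0 else None)
E
```

```text
288 [0.5746 0.0168 0.1362]
290 [0.5768 0.0163 0.1358]
292 [0.5785 0.0158 0.1362]
294 [0.5899 0.013  0.1207]
296 [0.5916 0.0126 0.1214]
298 [0.5918 0.0125 0.1244]
300 [0.5916 0.0126 0.1281]
302 [0.5921 0.0125 0.1306]
304 [0.5938 0.0121 0.1312]
306 [0.5959 0.0116 0.1311]
308 [0.5973 0.0112 0.1321]
310 [0.5978 0.0111 0.1346]
312 [0.5979 0.0111 0.1374]
314 [0.5977 0.0112 0.1407]
316 [0.5987 0.0109 0.1423]
318 [0.6004 0.0105 0.1428]
320 [0.6021 0.0101 0.1433]
322 [0.6095 0.0083 0.1357]
324 [0.6115 0.0078 0.1359]
326 [0.6137 0.0073 0.1358]
328 [0.6156 0.0068 0.1361]
330 [0.6178 0.0063 0.136 ]
```

View pics/w1c.png

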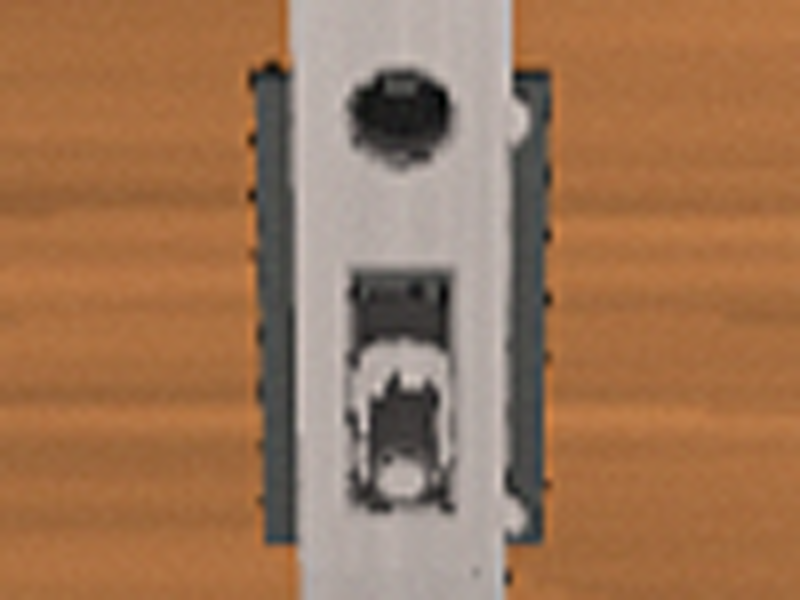

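```bash
python3 - <<'E'
from h import *
from scipy.optimize import brentq
c=load('wrist')
for n,v,z in [('last',242,.137),('h175',273.9,.137),('sl near',293.5,.137),('sl far',323.5,.137),('knobtop',192,.172)]: print(n,px(320,v,c,z).round(4))
w=load('wrist')[0]; 
H=np.array([.727,.0995]);S0=np.array([.7331,-.0201]);pin=np.array([.6016,.0102])
r=S0-H;a0=np.arctan2(r[1],r[0]);r=np.linalg.norm(r)
S=lambda t:H+r*np.array([np.cos(a0+t),np.sin(a0+t)])
t1=brentq(lambda t:np.linalg.norm(S(t)-pin)-.205,0,1.2)
K0=np.array([.4948,.0376])
for f in np.linspace(0,1,7):
    s=S(t1*f);u=(s-pin)/np.linalg.norm(s-pin)
    print(round(t1*f,3),'swiv',s.round(4),'knob',(s-.245*u).round(4),'yaw',round(np.arctan2(u[1],u[0]),4))
E
```

```text
last [0.5312 0.0274 0.137 ]
h175 [0.5605 0.0202 0.137 ]
sl near [0.5795 0.0156 0.137 ]
sl far [0.6102 0.0081 0.137 ]
knobtop [0.4794 0.0402 0.172 ]
0.0 swiv [ 0.7331 -0.0201] knob [0.4944 0.0349] yaw -0.2265
0.113 swiv [ 0.7465 -0.0187] knob [0.5062 0.0292] yaw -0.1966
0.225 swiv [ 0.7597 -0.0157] knob [0.5179 0.0239] yaw -0.1625
0.338 swiv [ 0.7724 -0.0113] knob [0.5293 0.0193] yaw -0.1252
0.451 swiv [ 0.7846 -0.0055] knob [0.5405 0.0154] yaw -0.0856
0.563 swiv [0.796  0.0016] knob [0.5513 0.0124] yaw -0.044
0.676 swiv [0.8066 0.01  ] knob [0.5616 0.0102] yaw -0.0008
```

Request:
drive_tool(
  motion=[
    {"slide": [0.0016,-0.002,0.03],"yaw": 0,"grip": -0.3},
    {"slide": [0,0,0.03],"yaw": 0,"grip": -0.3},
    {"slide": [0,0,0.025],"yaw": 0,"grip": -0.3},
    {"slide": [0,0,0.0145],"yaw": 0,"grip": -0.3},
    {"slide": [0,0,0],"yaw": 0,"grip": 1},
    {"slide": [0,0,0],"yaw": 0,"grip": 1},
    {"slide": [0,0,0],"yaw": 0,"grip": 1},
    {"slide": [0,0,0],"yaw": 0,"grip": 1},
    {"slide": [0,0,0],"yaw": 0,"grip": 1},
    {"slide": [0,0,0],"yaw": 0,"grip": 1},
  ],
  squeeze=40,
)

```text
time_s: 2.53
tool_pos: [0.4944, 0.0373, 0.1414]
tool_rot: [0.119, 0.993, 0.0, 0.001]
ft_force: [0.0, 0.9, 2.5]
finger_gap: 0.0154
grasp_force: 39.3
```

Request:
drive_tool(
  motion=[
    {"slide": [-0.0008,0,-0.006],"yaw": 0,"grip": 1},
    {"slide": [-0.001,0,-0.006],"yaw": 0,"grip": 1},
    {"slide": [-0.001,0,-0.006],"yaw": 0,"grip": 1},
    {"slide": [-0.001,0,-0.006],"yaw": 0,"grip": 1},
    {"slide": [-0.001,0,-0.008],"yaw": 0,"grip": 1},
    {"slide": [0,0,0],"yaw": 0,"grip": 1},
    {"slide": [0,0,0],"yaw": 0,"grip": 1},
  ],
)

```text
time_s: 3.12
tool_pos: [0.4987, 0.0357, 0.1727]
tool_rot: [0.119, 0.993, -0.0, 0.001]
ft_force: [-0.4, -0.9, -2.0]
finger_gap: 0.0153
grasp_force: 39.1
```

```bash
python3 - <<'E'
from h import *
c=shot('wrist','w2');shot('scene');s=bot.state();print(s['time_s'],s['tool_pos'],s['finger_gap'],s['ft_force'],s['moment'])
a=cv2.resize(c[0][170:400,220:420],None,fx=2,fy=2,interpolation=cv2.INTER_CUBIC)
b=cv2.resize(load('scene')[0][140:290,255:400],(400,460),interpolation=cv2.INTER_CUBIC)
cv2.imwrite('pics/w2c.png',np.hstack([a,b]))
d=c[1]
for v in range(190,380,6): print(v,(px(320,v,c)).round(4) if d[v,320]>0 else None)
E
```

```text
3.2167 [0.49809013 0.03577281 0.17199814] 0.015634799663569014 [-0.13341126 -0.51170932 -1.8520484 ] [ 0.02370021  0.08855918 -0.0274205 ]
190 [ 0.5087  0.0308 -0.0007]
196 [5.147e-01 2.930e-02 2.000e-04]
202 [0.5191 0.0283 0.0064]
208 [0.5191 0.0284 0.0262]
214 [0.5192 0.0284 0.0437]
220 [0.5193 0.0285 0.0596]
226 [0.4841 0.0374 0.169 ]
232 [0.4863 0.0369 0.172 ]
238 [0.4869 0.0368 0.1783]
244 None
250 [0.4883 0.0365 0.1894]
256 [0.4888 0.0364 0.1947]
262 [0.4895 0.0362 0.1994]
268 [0.4908 0.0359 0.2024]
274 [0.4932 0.0353 0.2033]
280 None
286 [0.4997 0.0337 0.2019]
292 [0.5029 0.033  0.2015]
298 [0.5574 0.0195 0.119 ]
304 [0.537  0.0246 0.1582]
310 [0.539  0.0241 0.1614]
316 [0.5436 0.023  0.1605]
322 [0.5478 0.022  0.1605]
328 [0.5527 0.0208 0.1595]
334 [0.586  0.0126 0.1216]
340 [0.5662 0.0175 0.1534]
346 [0.5673 0.0172 0.1575]
352 [0.5722 0.0161 0.1571]
358 [0.5772 0.0149 0.1566]
364 [0.5976 0.0098 0.1389]
370 [0.5994 0.0094 0.1426]
376 [0.6043 0.0082 0.1429]
```

View pics/w2c.png

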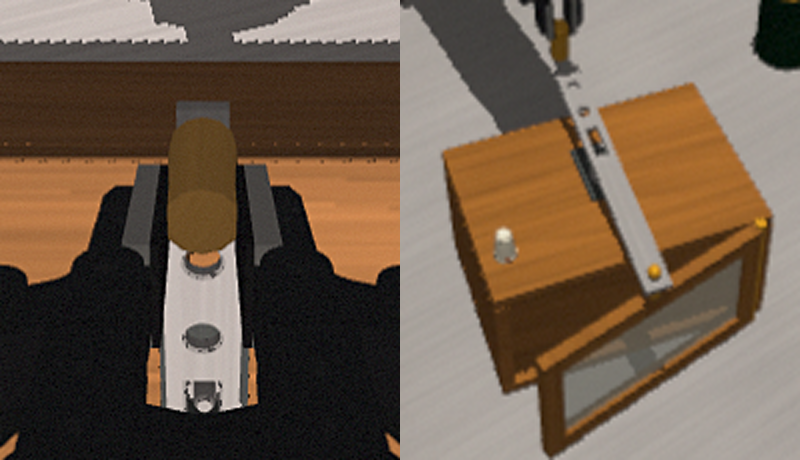

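The stay is off the pin: the bar slopes up from the swivel and clears the pin by about 4 mm, with the knob centred in the pads. Next I push the door wider along the arc.

Request:
drive_tool(
  motion=[
    {"slide": [-0.0064,-0.0014,-0.0005],"yaw": -0.015,"grip": 1},
    {"slide": [-0.0064,-0.0014,0],"yaw": -0.015,"grip": 1},
    {"slide": [-0.0063,-0.0014,0],"yaw": -0.017,"grip": 1},
    {"slide": [-0.0063,-0.0014,0],"yaw": -0.017,"grip": 1},
    {"slide": [-0.006,-0.0013,0],"yaw": -0.0185,"grip": 1},
    {"slide": [-0.006,-0.0013,0],"yaw": -0.0185,"grip": 1},
    {"slide": [-0.0058,-0.0012,0],"yaw": -0.02,"grip": 1},
    {"slide": [-0.0058,-0.0012,0],"yaw": -0.02,"grip": 1},
    {"slide": [-0.0055,-0.001,0],"yaw": -0.021,"grip": 1},
    {"slide": [-0.0055,-0.001,0],"yaw": -0.021,"grip": 1},
    {"slide": [-0.0053,-0.0008,0],"yaw": -0.0215,"grip": 1},
    {"slide": [-0.0053,-0.0008,0],"yaw": -0.0215,"grip": 1},
  ],
)

```text
time_s: 4.22
tool_pos: [0.5662, 0.0114, 0.1727]
tool_rot: [0.005, 1.0, -0.0, -0.0]
ft_force: [-1.1, -0.3, -0.8]
finger_gap: 0.0155
grasp_force: 39.1
```

Request:
drive_tool(
  motion=[
    {"slide": [0,0,0],"yaw": 0,"grip": 1},
    {"slide": [0,0,0],"yaw": 0,"grip": 1},
  ],
)

```text
time_s: 4.38
tool_pos: [0.5665, 0.0116, 0.1727]
tool_rot: [0.006, 1.0, 0.0, 0.0]
ft_force: [0.0, -0.4, -1.4]
finger_gap: 0.0153
grasp_force: 39.3
```

```bash
python3 - <<'E'
from h import *
c=shot('wrist','w3');shot('top');shot('scene');s=bot.state();print(s['time_s'],s['tool_pos'],s['finger_gap'],s['ft_force'],s['moment'])
print(R.from_quat(s['tool_rot']).as_matrix().round(4)[0])
a=cv2.resize(c[0][190:390,220:420],(400,400),interpolation=cv2.INTER_CUBIC)
b=cv2.resize(load('scene')[0][150:290,260:400],(400,400),interpolation=cv2.INTER_CUBIC)
cv2.imwrite('pics/w3c.png',np.hstack([a,b]))
d=c[1]
for v in range(226,380,3): print(v,(px(320,v,c)).round(4) if d[v,320]>0 else None)
E
```

```text
4.5333 [0.56572496 0.01162242 0.17274861] 0.015172548479925845 [-0.11490545 -0.63769183 -1.18956756] [-0.01626471 -0.00428468 -0.08369736]
[-9.999e-01  1.180e-02  2.000e-04]
226 [0.5517 0.0104 0.169 ]
229 [0.5534 0.0103 0.169 ]
232 [0.5537 0.0104 0.1722]
235 [0.5541 0.0104 0.1754]
238 [0.5542 0.0104 0.1791]
241 [0.5551 0.0104 0.1807]
244 [0.5551 0.0104 0.1844]
247 [0.5557 0.0104 0.1865]
250 [0.5561 0.0104 0.1891]
253 [0.5562 0.0104 0.1922]
256 [0.5567 0.0104 0.1942]
259 [0.5568 0.0104 0.197 ]
262 [0.5569 0.0104 0.1998]
265 [0.5574 0.0104 0.2016]
268 [0.5584 0.0104 0.2026]
271 [0.5597 0.0104 0.2029]
274 [0.5611 0.0104 0.2031]
277 [0.5628 0.0104 0.2026]
280 [0.5647 0.0103 0.2019]
283 [0.5662 0.0103 0.2019]
286 [0.5678 0.0103 0.2018]
289 [0.5693 0.0103 0.2018]
292 [0.571  0.0103 0.2015]
295 [0.573  0.0102 0.2008]
298 [0.6256 0.0094 0.1213]
301 [0.6295 0.0093 0.119 ]
304 [0.6059 0.0097 0.1584]
307 [0.6067 0.0097 0.1604]
310 [0.6082 0.0097 0.1611]
313 [0.6106 0.0097 0.1607]
316 [0.6125 0.0097 0.161 ]
319 [0.6151 0.0096 0.1603]
322 [0.6177 0.0096 0.1598]
325 [0.6197 0.0096 0.16  ]
328 [0.6221 0.0096 0.1596]
331 [0.6247 0.0095 0.159 ]
334 [0.6587 0.009  0.1187]
337 [0.6614 0.009  0.1187]
340 [0.6355 0.0094 0.154 ]
343 [0.6362 0.0094 0.156 ]
346 [0.6373 0.0094 0.1574]
349 [0.6396 0.0094 0.1574]
352 [0.6424 0.0093 0.1568]
355 [0.6452 0.0093 0.1563]
358 [0.6476 0.0093 0.1563]
361 [0.6833 0.0088 0.1194]
364 [0.6864 0.0087 0.1192]
367 [0.6891 0.0087 0.1194]
370 [0.6921 0.0087 0.1193]
373 [0.6956 0.0086 0.1188]
376 [0.6983 0.0086 0.1191]
379 [0.5544 0.0107 0.2684]
```

View pics/w3c.png

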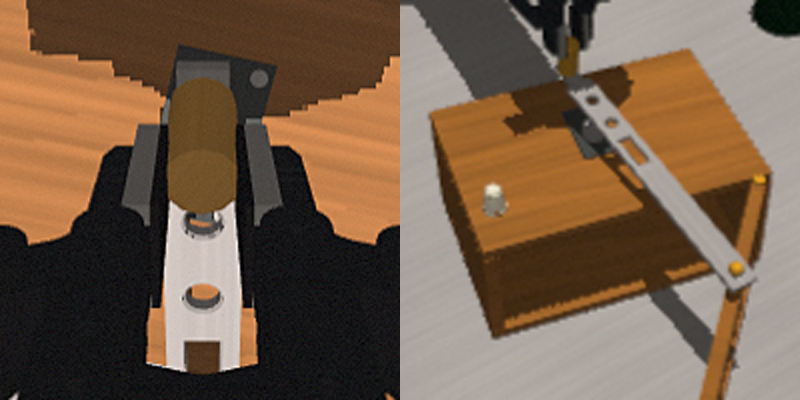

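The door now stands wide and the bar runs along the tool axis. The last hole at (321,305) is about 1 mm short of the pin, so I lower to just above the pin with that correction.

Request:
drive_tool(
  motion=[
    {"slide": [0.0004,0,0.004],"yaw": 0,"grip": 1},
    {"slide": [0.0004,0,0.004],"yaw": 0,"grip": 1},
    {"slide": [0.0004,0,0.004],"yaw": 0,"grip": 1},
    {"slide": [0.0003,0,0.0027],"yaw": 0,"grip": 1},
    {"slide": [0,0,0],"yaw": 0,"grip": 1},
    {"slide": [0,0,0],"yaw": 0,"grip": 1},
  ],
)

```text
time_s: 5.03
tool_pos: [0.5639, 0.0116, 0.1577]
tool_rot: [0.006, 1.0, 0.0, -0.0]
ft_force: [-0.7, -0.5, -0.7]
finger_gap: 0.0156
grasp_force: 39.3
```

```bash
python3 - <<'E'
from h import *
c=shot('wrist','w4');shot('scene');s=bot.state();print(s['time_s'],s['tool_pos'],s['ft_force'],s['moment'])
a=cv2.resize(c[0][280:350,285:355],(560,560),interpolation=cv2.INTER_CUBIC)
q=load('scene');u,v=proj([.6016,.0102,.144],q);u,v=int(u),int(v);print(u,v)
b=cv2.resize(q[0][v-14:v+14,u-6:u+6],(240,560),interpolation=cv2.INTER_CUBIC)
cv2.imwrite('pics/w4c.png',np.hstack([a,b]))
d=c[1]
for v in range(292,350,2): print(v,(px(320,v,c)).round(4) if d[v,320]>0 else None)
E
```

```text
5.1333 [0.56424587 0.01160595 0.15807115] [-0.22356842 -0.05457337 -1.11508965] [0.0566427  0.26113699 0.03166726]
326 190
292 [0.5684 0.0103 0.1864]
294 [0.5694 0.0103 0.1866]
296 [0.5707 0.0103 0.1862]
298 [0.5991 0.0099 0.1433]
300 [0.6008 0.0098 0.1428]
302 [0.602  0.0098 0.1431]
304 [0.6032 0.0098 0.1433]
306 [0.6191 0.0096 0.1216]
308 [0.6207 0.0096 0.1217]
310 [0.6058 0.0098 0.1456]
312 [0.6064 0.0098 0.1468]
314 [0.6067 0.0098 0.1483]
316 [0.6077 0.0098 0.1489]
318 [0.6093 0.0098 0.1485]
320 [0.6104 0.0098 0.1491]
322 [0.6124 0.0097 0.1482]
324 [0.6136 0.0097 0.1484]
326 [0.6148 0.0097 0.1487]
328 [0.6162 0.0097 0.1488]
330 [0.6178 0.0097 0.1485]
332 [0.6193 0.0097 0.1484]
334 [0.621  0.0096 0.1481]
336 [0.6227 0.0096 0.1477]
338 [0.6247 0.0096 0.1471]
340 [0.6489 0.0092 0.119 ]
342 [0.6507 0.0092 0.1189]
344 [0.6521 0.0092 0.1192]
346 [0.6542 0.0092 0.1189]
348 [0.6359 0.0095 0.1426]
```

View pics/w4c.png

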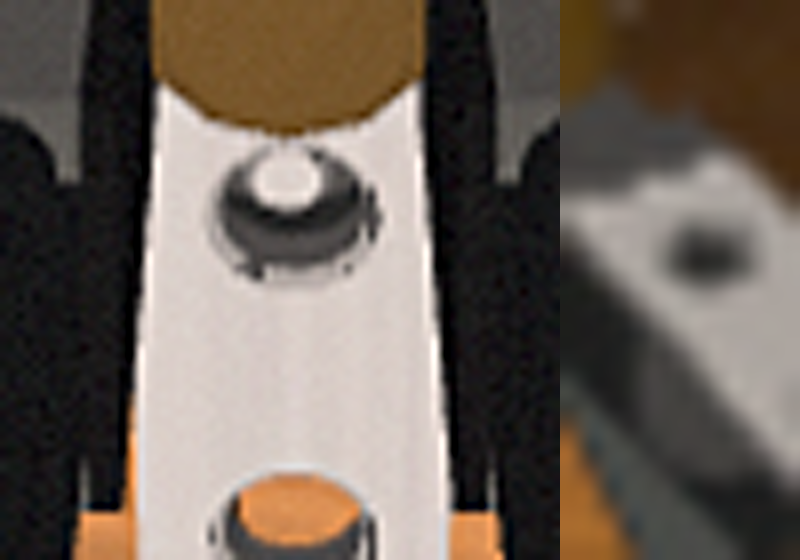

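Through the last hole the pin's top shows at crop (288,180), with the hole centred at (296,210). The hole therefore needs about +1 mm in x and -0.6 mm in y, after which I lower gently.

Request:
drive_tool(
  motion=[
    {"slide": [-0.001,-0.0006,0],"yaw": 0,"grip": 1},
    {"slide": [0,0,0],"yaw": 0,"grip": 1},
    {"slide": [0.0002,0,0.0012],"yaw": 0,"grip": 1},
    {"slide": [0.0002,0,0.0012],"yaw": 0,"grip": 1},
    {"slide": [0.0001,0,0.0012],"yaw": 0,"grip": 1},
    {"slide": [0.0001,0,0.0012],"yaw": 0,"grip": 1},
    {"slide": [0,0,0],"yaw": 0,"grip": 1},
    {"slide": [0,0,0],"yaw": 0,"grip": 1},
  ],
)

```text
time_s: 5.8
tool_pos: [0.5646, 0.011, 0.1531]
tool_rot: [0.006, 1.0, 0.0, -0.0]
ft_force: [-0.7, 0.5, -0.5]
finger_gap: 0.0156
grasp_force: 39.3
```

Request:
drive_tool(
  motion=[
    {"slide": [0.0001,0,0.0012],"yaw": 0,"grip": 1},
    {"slide": [0.0001,0,0.0012],"yaw": 0,"grip": 1},
    {"slide": [0.0002,0,0.0012],"yaw": 0,"grip": 1},
    {"slide": [0.0001,0,0.0012],"yaw": 0,"grip": 1},
    {"slide": [0,0,0],"yaw": 0,"grip": 1},
  ],
)

```text
time_s: 6.22
tool_pos: [0.5639, 0.011, 0.1481]
tool_rot: [0.006, 1.0, 0.0, -0.0]
ft_force: [-1.2, 0.7, -0.6]
finger_gap: 0.0155
grasp_force: 39.3
```

```bash
python3 - <<'E'
from h import *
c=shot('wrist','w5');s=bot.state();print(s['time_s'],s['tool_pos'],s['ft_force'],s['moment'])
for v in range(294,324,2): print(v,(px(320,v,c)).round(4))
E
```

```text
6.2667 [0.56399845 0.01098873 0.14821928] [-0.5547489   0.81715848 -1.34750686] [0.13450383 0.23779562 0.08278143]
294 [0.5693 0.0097 0.1772]
296 [0.5709 0.0097 0.1762]
298 [0.5941 0.0093 0.1416]
300 [0.5956 0.0093 0.1413]
302 [0.5977 0.0093 0.1402]
304 [0.5981 0.0093 0.1416]
306 [0.5986 0.0093 0.1428]
308 [0.5997 0.0093 0.1432]
310 [0.6013 0.0093 0.1427]
312 [0.6025 0.0092 0.1429]
314 [0.6041 0.0092 0.1425]
316 [0.607  0.0092 0.1404]
318 [0.6077 0.0092 0.1413]
320 [0.6089 0.0092 0.1415]
322 [0.6108 0.0092 0.1409]
```

The pin's top (z 0.143) now stands above the bar's upper face (0.141) in the hole, so it has threaded. I continue lowering to home.

Request:
drive_tool(
  motion=[
    {"slide": [0.0002,0,0.0012],"yaw": 0,"grip": 1},
    {"slide": [0.0001,0,0.0012],"yaw": 0,"grip": 1},
    {"slide": [0.0001,0,0.0012],"yaw": 0,"grip": 1},
    {"slide": [0.0001,0,0.001],"yaw": 0,"grip": 1},
    {"slide": [0.0001,0,0.001],"yaw": 0,"grip": 1},
    {"slide": [0,0,0],"yaw": 0,"grip": 1},
    {"slide": [0,0,0],"yaw": 0,"grip": 1},
  ],
)

```text
time_s: 6.85
tool_pos: [0.5635, 0.011, 0.1427]
tool_rot: [0.006, 1.0, 0.0, -0.0]
ft_force: [-1.1, 1.3, -0.9]
finger_gap: 0.0155
grasp_force: 39.3
```

Request:
drive_tool(
  motion=[
    {"slide": [0.0001,0,0.0006],"yaw": 0,"grip": 1},
    {"slide": [0,0,0.0006],"yaw": 0,"grip": 1},
    {"slide": [0,0,0],"yaw": 0,"grip": 1},
    {"slide": [0,0,0],"yaw": 0,"grip": 1},
  ],
)

```text
time_s: 7.18
tool_pos: [0.5635, 0.011, 0.1417]
tool_rot: [0.006, 1.0, 0.0, 0.0]
ft_force: [-0.6, 1.5, -0.7]
finger_gap: 0.0154
grasp_force: 39.4
```

```bash
python3 - <<'E'
from h import *
c=shot('wrist','w6');s=bot.state();print(s['time_s'],s['tool_pos'],s['ft_force'],s['moment'])
for v in range(298,340,3): print(v,(px(320,v,c)).round(4))
E
```

```text
7.2333 [0.56347713 0.0110106  0.14165625] [-1.61691305  1.23986699 -0.65004629] [0.14014596 0.24411619 0.05874897]
298 [0.5929 0.0093 0.1365]
301 [0.5952 0.0093 0.1359]
304 [0.5976 0.0093 0.1352]
307 [0.5979 0.0093 0.1378]
310 [0.5979 0.0093 0.1406]
313 [0.5989 0.0093 0.1421]
316 [0.5999 0.0093 0.1434]
319 [0.6021 0.0093 0.143 ]
322 [0.605  0.0092 0.1418]
325 [0.611  0.0091 0.1364]
328 [0.6132 0.0091 0.1362]
331 [0.6154 0.0091 0.1361]
334 [0.6172 0.0091 0.1364]
337 [0.6197 0.009  0.136 ]
```

Request:
drive_tool(
  motion=[
    {"slide": [0,0,0.0005],"yaw": 0,"grip": 1},
    {"slide": [0,0,0.0005],"yaw": 0,"grip": 1},
    {"slide": [0,0,0],"yaw": 0,"grip": 1},
    {"slide": [0,0,0],"yaw": 0,"grip": 1},
  ],
)

```text
time_s: 7.57
tool_pos: [0.5635, 0.0111, 0.1415]
tool_rot: [0.006, 1.0, -0.0, 0.0]
ft_force: [-3.0, 0.8, 6.5]
finger_gap: 0.0151
grasp_force: 40.0
```

The bar is home: at z 0.1415 the wrist feels 6.5 N upward. I release and withdraw straight up.

Request:
drive_tool(
  motion=[
    {"slide": [0,0,0],"yaw": 0,"grip": 0.3},
    {"slide": [0,0,0],"yaw": 0,"grip": -0.1},
    {"slide": [0,0,0],"yaw": 0,"grip": -0.3},
    {"slide": [0,0,0],"yaw": 0,"grip": -0.3},
    {"slide": [0,0,-0.015],"yaw": 0,"grip": -0.3},
    {"slide": [0,0,-0.025],"yaw": 0,"grip": -0.3},
    {"slide": [0,0,-0.03],"yaw": 0,"grip": -0.3},
    {"slide": [0,0,-0.03],"yaw": 0,"grip": -0.3},
    {"slide": [0.03,0,0],"yaw": 0,"grip": -0.3},
    {"slide": [0.03,0,0],"yaw": 0,"grip": -0.3},
    {"slide": [0,0,0],"yaw": 0,"grip": -0.3},
  ],
)

```text
time_s: 8.48
tool_pos: [0.4983, 0.0122, 0.2404]
tool_rot: [0.006, 1.0, 0.0, -0.002]
ft_force: [-0.8, 0.5, -0.3]
finger_gap: 0.0559
grasp_force: 0.0
```

```bash
python3 - <<'E'
from h import *
c=shot('wrist','w7');t=shot('top');q=shot('scene');s=bot.state();print(s['time_s'],s['tool_pos'],s['ft_force'])
u,v=map(int,proj([.6016,.0102,.14],c));print(u,v)
a=cv2.resize(c[0][v-60:v+60,u-60:u+60],(480,480),interpolation=cv2.INTER_CUBIC)
b=cv2.resize(q[0][150:300,250:410][:, :],(320,300),interpolation=cv2.INTER_CUBIC)
b=np.vstack([b,np.zeros((180,320,3),np.uint8)]);cv2.imwrite('pics/w7c.png',np.hstack([a,b]))
for y in range(v-30,v+40,4): print(y,px(u,y,c).round(4))
E
```

```text
8.6333 [0.50395644 0.01159628 0.24086844] [ 0.05190272  0.64679562 -0.19573348]
320 311
281 [0.5538 0.0101 0.1701]
285 [0.5568 0.01   0.1709]
289 [0.5599 0.01   0.1716]
293 [0.5635 0.01   0.1714]
297 [0.5674 0.0099 0.1708]
301 [0.5933 0.0095 0.1363]
305 [0.5974 0.0095 0.1364]
309 [0.5978 0.0095 0.142 ]
313 [0.6014 0.0094 0.1428]
317 [0.6105 0.0093 0.1358]
321 [0.6149 0.0093 0.1357]
325 [0.6189 0.0092 0.1362]
329 [0.6236 0.0092 0.1357]
333 [0.6407 0.0089 0.1194]
337 [0.6453 0.0089 0.1196]
341 [0.6377 0.009  0.1348]
345 [0.6416 0.009  0.1356]
349 [0.6459 0.0089 0.1359]
```

View pics/w7c.png

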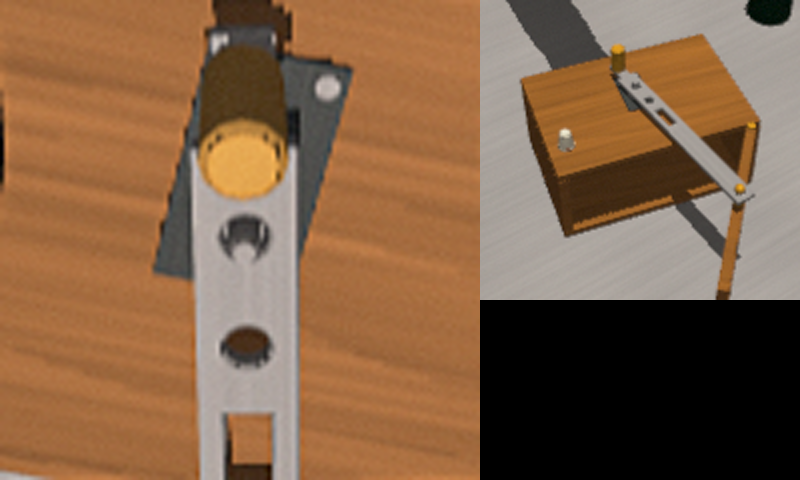

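The pin stands in the last hole at crop (245,240). The bar lies level with its top at 0.136, the same reading as at the start, and the gripper is clear. I hand in.

```bash
python3 -c "
from station import bot
print(bot.close_job())"
```

```text
the job is handed in; nothing more can be done
None
```

The stay's last hole is over the pin with the bar flat on its collar and the door held wide. The gripper is clear, the thimbles and canister were not touched, and the job was handed in at about 8.6 s; no verdict came back.

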